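# Draw back the cubby's guard plate with the pull pin and hold it open

## Task

Take the pull pin from the rack, put it down through the eye of the guard plate until its collar rests on the plate, and with the pin tug the plate gently towards its front to feel whether it is caught, before touching the lever. If it is caught, leave the pin standing in the eye and swing the iron lever right over to release the catch; then use the pin to draw the plate right back, and finish while still gripping the pin and holding the plate open against its spring. Do not wrench at the caught plate, and do not shift the dish, the tin or the applicator.

Things in the scene. Friction and masses are not known exactly. Their poses are not given: they have to be found in the camera images.
- cubby: Low box of worn brown boards (a cubby), fixed, 160 x 160 mm and 70 mm high, closed on top by an iron guard plate. Its origin is the centre of its underside on the table; z up; its own -x axis is its front, the way the plate draws open; its +y side wall carries the iron lever. Where it stands and its yaw vary.
- plate (a joint): Guard plate, dark iron, 150 mm wide, 8 mm thick, on top of the box; slides level along the box's -x: 0 shut, 0.09 m open stop. A spring shuts it when let go (3 N at first, 6 N open). A catch out of sight inside the box may or may not hold it (about one start in two): caught, it moves only 10 mm and stops dead; free, it slides all the way.
- eye (a point): Centre of the eye, a round through-hole of 15 mm diameter in the plate's 50 mm wide tongue over the box's front, at the plate's top face (78 mm above the table); 115 mm along the box's -x from the box's centre when shut. Axes as the box's; moves with the plate. Below the tongue is free air.
- pin_handle (a point): Centre of the handle (18 mm diameter, 46 mm tall) of the pull pin: steel, 140 g, loose, upright, the only pin with a long straight round handle. z axis up along the pin. Underside of its collar (26 mm diameter, 6 mm thick) is 29 mm under this point; below it a shank of 10 mm diameter, 45 mm long. It starts in one of the rack's holes, this point 84 mm above the table.
- pin_tip (a point): Lower end of the pull pin's shank, 74 mm under the handle's centre.
- rack: Wooden pin rack, a fixed block 80 x 220 mm, 55 mm high, with three holes 75 mm apart in a row along its y axis. Origin at the centre of its underside. It holds the pull pin and two others in any order: one with a ball head (32 mm) and one with a low flat cap (32 mm wide, 12 mm high). Place and yaw vary.
- lever (a joint): Iron lever on the box's +y side, a round bar of 12 mm, 150 mm from pivot to knob. At 0 it leans 0.45 rad to the box's -x; it grows as the knob swings over the top to the box's +x, up to the stop at 0.9. It stays where it is left and takes about 2 N at the knob. With the plate shut, passing 0.6 releases a caught catch for good.
- lever_knob (a point): Centre of the lever's round knob (26 mm diameter) at the bar's top end, 180 mm above the table at 0.
- lever_pivot (a point): Lever's pivot, 45 mm above the table, on a level with the lever bar's middle plane; the knob circles it at 150 mm in the box's x-z plane.
- dish: White ceramic dish of tag buttons, 90 mm across, 32 mm high, origin under its centre. Leave it.
- tin: Open aluminium pin tin, 75 x 110 x 30 mm, origin under its centre. Leave it.
- applicator: Faded blue tag applicator, a plier-like hand tool about 240 mm long lying along its x axis, 30 mm high, origin under its pivot. Leave it.
Not all that is in view belongs to the job. Leave any pink or red look-alike of the part that bears pin_handle alone.

How it is judged:
By the outcome, as a careful person would: the job done as asked, in the order asked, and still so for the second after the job is handed in, while the arm keeps its last pose, push and grip.
It also fails if it takes over 67 s, if anything falls off the work surface, if the arm or the gripper's body presses on something with over 40 N, if the wrist force passes 120 N, or if a joint passes its speed limit or range.

## Robot

A 7-joint arm with a two-finger parallel gripper is mounted at the origin on the work surface. World frame = base frame: x ahead of the robot, y to its left, z up, the work surface at z = 0. Lengths are in m, angles in rad, forces in N, time in s.
With the tool pointing down it reaches from about 0.425 to 0.825 m from the base axis. Payload 3.6 kg.
Tool frame: the origin (TCP) lies midway between the tips of the shut fingers; the grasp point (between the pads) lies bot.grasp_offset behind it (bot.grasp_offset is the distance from the TCP to the grasp point, in m); y points along the fingers, x is the direction in which the jaws open and shut, and the axes are right-handed (so a half turn about y gives the same grasp; the last joint's range is limited). The gripper opens to 93 mm and grips with 3 to 60 N. Pads are 15 mm wide; open, the fingers measure 128 mm over their backs; the gripper's body (75 mm by 188 mm) begins 65 mm behind the grasp point.
Start: joints at [-1.367, 0.615, -0.013, 1.423, 0.008, 1.103, -0.04], TCP at [0.148, 0.633, 0.186] pointing down, gripper open.
Joint ranges: [-3.12, 3.12], [-0.3, 2.06], [-1.34, 1.32], [0.26, 2.42], [-1.36, 4.5], [0.01, 1.98], [-2.84, 2.84]. Speed limits (rad/s): [2.79, 2.79, 3.14, 3.14, 3.14, 3.14, 3.14].

## Interface

Orientations are given as a 3x3 rotation matrix whose columns are the frame's x, y, z axes.
In Python, from rig import bot gives the robot as it stands. The module is installed in compiled form; this text tells all that it offers.
- The arm moves only by the tool carry_out, never from a script. Its arguments are lists of equal length, an entry for each row: "fingers": the opening in per cent of the stroke, from 0 (shut) to 100 (fully open); "dp": the shift along the tool's x, y, z in cm, a list of three; "turn": the turn about the tool's y in rad. A call has exactly 10 rows; each row is the pose to reach, as a shift and turn from the pose commanded when the call began, along the tool's axes at that moment; what a row does not reach only later rows make up. A row lasts 1/8 s, in which the tool goes at most 62.5 mm and 10.7 degrees, less where a joint would pass 70% of its speed; a pose out of reach is approached as far as the arm can. A call with a gripper value outside its range is refused whole. The fingers move at their own pace and stop on an object; "squeeze" is the grip in N (left out, the last holds). Time passes only in rows, so rows that repeat a pose let the fingers close, or fill a call up. It gives the time, the measured TCP pose, the force and the opening at its end, in the units of the state.
- bot.observe(): the state, without advancing time (a new reading comes with each control period).
- bot.capture(name): name is "scene" or "top" or "wrist"; returns a dict with "color" (400x640x3 uint8, red, green, blue), "K" (3x3 intrinsics, pixels), "camera_from_world" (4x4, takes a point from world to camera coordinates). Camera axes: x right, y up, looking along -z (the intrinsics and any distortion apply to the point x, -y, -z); pixel columns grow to the right and rows downward; lengths in m; the calibration is good to about 2 mm. A picture is of the moment at which its call begins. There is no depth.
- bot.sign_off(): hands the job in, once; it reports no verdict.
The state is a dict: "t": time; "q": joint angles; "joint_velocities": joint speeds; "tau": joint torques, N m; "eef_pos": TCP position; "eef_rot": TCP orientation; "ft_force": force on the tool from outside, world axes, zero at the start; "wrist_torque": the same for the moment, N m; "gripper_width": finger opening in m.
Only numpy, scipy, OpenCV 4.12 (cv2) and the standard library are available. Lean on these libraries where they do the work, as an engineer would, in place of code of your own. Each camera call takes 0.05 s, during which the arm holds its last target.

## Working session

There is one attempt and no reset: what is moved stays moved. The work goes in short steps, Python scripts to look and compute and a tool call to move; the robot and the scene stay as the last step left them, time stands still between calls to the robot, and variables do not carry over. Pictures are saved under pics/ and viewed, and the job is handed in when it is done.

Besides the shell and the picture viewer there is one more tool, called after ">>>" as name(argument=value, ...), one argument or row to a line, values as JSON. carry_out: Moves the arm, as the interface text tells. Its arguments: {"type":"object","properties":{"fingers":{"type":"array"},"dp":{"type":"array"},"turn":{"type":"array"},"squeeze":{"type":"number"}},"required":["fingers","dp","turn"]}

```bash
mkdir -p pics; ls
cat > h.py <<'E'
import numpy as np,cv2
from rig import bot
def cap(n,f):
    c=bot.capture(n); cv2.imwrite('pics/'+f+'.png',c['color'][:,:,::-1]); np.savez('pics/'+f+'.npz',**c); return c
def ray(c,u,v):
    K=c['K'];T=c['camera_from_world'];R=T[:3,:3];t=T[:3,3]
    d=np.linalg.inv(K)@np.array([u,v,1.]); d=np.array([d[0],-d[1],-d[2]])
    return -R.T@t, R.T@d
def onz(c,u,v,z):
    o,d=ray(c,u,v); return o+d*(z-o[2])/d[2]
def proj(c,p):
    T=c['camera_from_world'];q=T[:3,:3]@np.array(p)+T[:3,3]; q=c['K']@np.array([q[0],-q[1],-q[2]]);return q[:2]/q[2]
def tri(rs):
    A=0;b=0
    for o,d in rs:
        d=d/np.linalg.norm(d);P=np.eye(3)-np.outer(d,d);A=A+P;b=b+P@o
    return np.linalg.solve(A,b)
def ld(f): return dict(np.load('pics/'+f+'.npz'))
E
python3 - <<'E'
from h import *
for n in ('scene','top','wrist'):
    c=cap(n,n+'0'); print(n,c['K'].round(1).tolist(),ray(c,320,200)[0].round(3), c.keys())
s=bot.observe();print(s, bot.grasp_offset)
E
```

```text
pics
scene [[361.1, 0.0, 315.0], [0.0, 361.1, 203.5], [0.0, 0.0, 1.0]] [ 1.158 -0.542  0.71 ] dict_keys(['color', 'K', 'camera_from_world'])
top [[381.0, 0.0, 317.8], [0.0, 381.0, 202.6], [0.0, 0.0, 1.0]] [0.398 0.033 1.017] dict_keys(['color', 'K', 'camera_from_world'])
wrist [[322.9, 0.0, 323.2], [0.0, 322.9, 201.5], [0.0, 0.0, 1.0]] [0.083 0.648 0.383] dict_keys(['color', 'K', 'camera_from_world'])
{'t': 0.15, 'q': array([-1.3674705 ,  0.61571715, -0.01259334,  1.42450062,  0.00807698,
        1.1034076 , -0.04042291]), 'joint_velocities': array([-0.00072479, -0.00280758,  0.00088566, -0.00356846,  0.00035338,
       -0.0010114 , -0.00058224]), 'tau': array([-3.64319094e-04, -4.59347606e+01,  2.09055324e-01, -1.65941799e+01,
       -6.10494870e-02,  1.81790907e-02,  1.56590158e-04]), 'eef_pos': array([0.14791582, 0.63226521, 0.18484439]), 'eef_rot': array([[ 2.27796279e-01, -4.41492582e-04, -9.73708714e-01],
       [ 9.73706795e-01, -1.93336747e-03,  2.27796706e-01],
       [-1.98310731e-03, -9.99998034e-01, -1.05295878e-05]]), 'ft_force': array([ 0.33962479,  0.18190927, -0.40204031]), 'wrist_torque': array([ 0.02583032, -0.05781135, -0.04682204]), 'gripper_width': 0.09306877804753184} 0.0188
```

View pics/scene0.png

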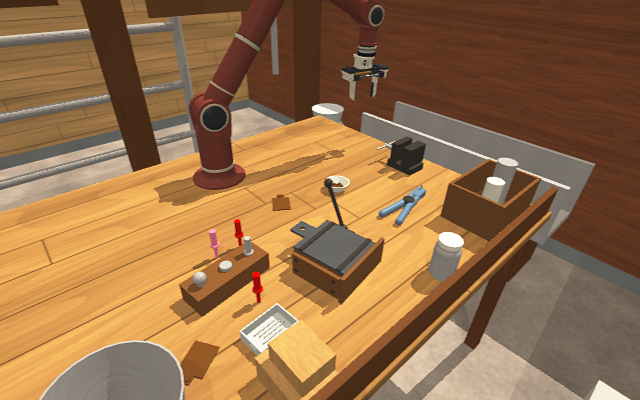

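View pics/top0.png

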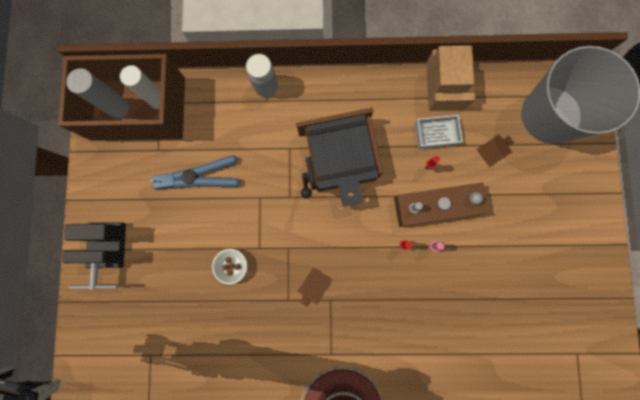

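View pics/wrist0.png

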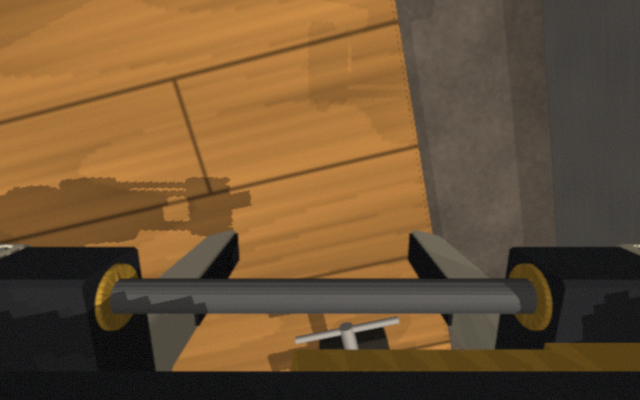

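Run:
```python
from h import *
a=cv2.imread('pics/top0.png')[100:260,280:500]; cv2.imwrite('pics/t0z.png',cv2.resize(a,None,fx=3.6,fy=3.6,interpolation=cv2.INTER_CUBIC))
a=cv2.imread('pics/scene0.png')[165:315,170:400]; cv2.imwrite('pics/s0z.png',cv2.resize(a,None,fx=3.4,fy=3.4,interpolation=cv2.INTER_CUBIC))
```

```text
(no output)
```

View pics/t0z.png

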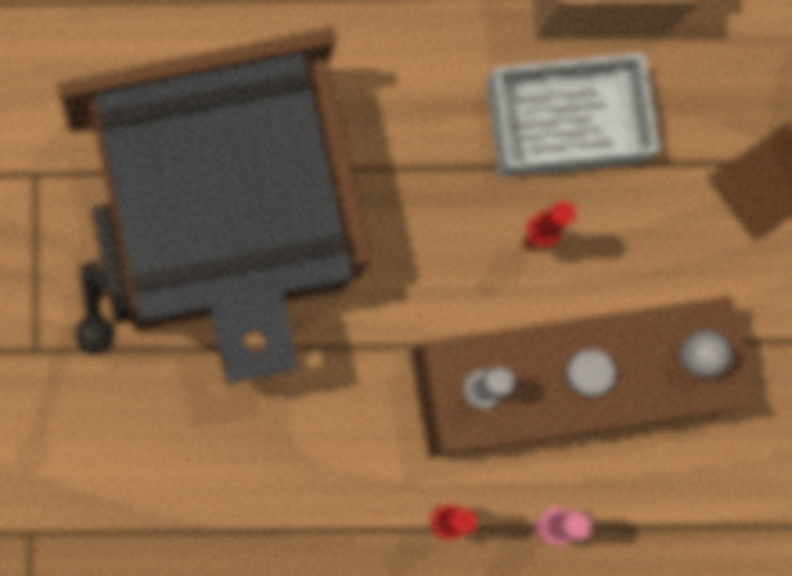

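View pics/s0z.png

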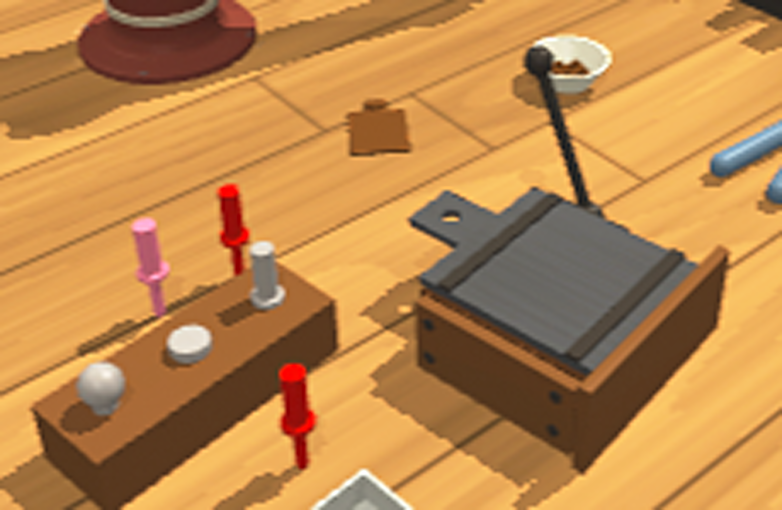

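Run:
```python
from h import *
T=ld('top0');S=ld('scene0')
z=lambda u,v:(u/3.6+280+(-.36),v/3.6+100-.36)
zs=lambda u,v:(u/3.4+170-.35,v/3.4+165-.35)
for n,p,h in [('pin top',(500,380),.107),('collar',(482,389),.061),('cap',(592,372),.0),('eye',(254,341),.078),('knob',(94,333),.18),
  ('plateFL',(140,322),.078),('plateFR',(354,278),.078),('plateBL',(100,100),.078),('plateBR',(305,60),.078),('tongueL',(230,380),.078),('tongueR',(297,368),.078),
  ('red1',(463,522),.1),('pink',(577,525),.1),('redtop3',(562,215),.1),('rackFL',(434,452),.055),('rackBL',(418,347),.055),('rackBR',(733,300),.055),('rackFR',(765,410),.055)]:
    print(n,onz(T,*z(*p),h).round(4))
for n,p,h in [('pin top',(264,248),.107),('collar',(267,297),.061),('eye',(452,216),.078),('knob',(539,61),.18)]:
    print('S',n,onz(S,*zs(*p),h).round(4))
for n,p,q in [('pin top',(500,380),(264,248)),('eye',(254,341),(452,216)),('knob',(94,333),(539,61))]:
    print('tri',n,tri([ray(T,*z(*p)),ray(S,*zs(*q))]).round(4))
# eye blob in top
im=T['color'][170:215,335:375].astype(int); 
g=im[:,:,0]-im[:,:,2]
for r in g[18:32,8:24]: print(' '.join('%3d'%x for x in r))
```

```text
pin top [ 0.5045 -0.1867  0.107 ]
collar [ 0.5037 -0.185   0.061 ]
cap [ 0.5222 -0.2805  0.    ]
eye [ 0.537  -0.0259  0.078 ]
knob [0.5281 0.0791 0.18  ]
plateFL [0.5513 0.0528 0.078 ]
plateFR [ 0.5803 -0.096   0.078 ]
plateBL [0.7109 0.0797 0.078 ]
plateBR [ 0.7378 -0.0659  0.078 ]
tongueL [ 0.51   -0.0089  0.078 ]
tongueR [ 0.5178 -0.0551  0.078 ]
red1 [ 0.4111 -0.1601  0.1   ]
pink [ 0.4084 -0.2349  0.1   ]
redtop3 [ 0.6176 -0.2349  0.1   ]
rackFL [ 0.4605 -0.1513  0.055 ]
rackBL [ 0.5347 -0.1427  0.055 ]
rackBR [ 0.5654 -0.3647  0.055 ]
rackFR [ 0.4874 -0.3819  0.055 ]
S pin top [ 0.5053 -0.1853  0.107 ]
S collar [ 0.5078 -0.1889  0.061 ]
S eye [ 0.5396 -0.0271  0.078 ]
S knob [0.5255 0.0803 0.18  ]
tri pin top [ 0.5049 -0.186   0.1072]
tri eye [ 0.5375 -0.0258  0.076 ]
tri knob [0.5276 0.0787 0.1817]
  1  -1   2   0   1   0   1   0   2   1   1   3   0   0   2   5
  1   2   0   0   0   1   1   2   0   1   5   2  -1   1   0   7
  1   1   2   0   2   0   4   1   3   2   0  -1   1   1   2   3
  0   2  -1  -1   3   5  11  20  19  10   3   0   0  -1   0   4
  2   0   0   4   9  28  41  51  48  35  15   4   3   0   2   3
  1   2   1   8  25  54  66  73  71  58  37  13   4   0   0   2
  3   2   4   8  32  58  76  80  78  68  48  21   6   1   0   2
  0   0   2   6  23  53  66  73  74  66  43  20   3   1  -2   2
  0   1  -2   2  10  31  48  56  56  48  28  12   5   2  -1   1
  0   1   0   1   4  11  25  30  31  26  14   3   1   1   0   1
  3  -1   0   0  -1   2   7  16  13   8   3   1   4   2  -2   0
  2   2  -1  -1  -2   3   2   3   1   2   1   1   0   1   1  -1
  7   2   0   2  -2   0   1   0   1  -1   1   2   1   0   0   1
  8   1  -2  -1  -1   1   1   0   0   1   1   1   0   0   1   3
```

>>> carry_out(
  fingers=[100,100,100,100,100,100,100,100,100,100],
  dp=[
    [-2.4,-2,-3.1],
    [-5.4,-4,-7],
    [-8.4,-6,-11],
    [-11.9,-7.4,-15.7],
    [-14.9,-7.4,-19.6],
    [-17.8,-7.4,-23.6],
    [-20.8,-7.4,-27.5],
    [-22.8,-7.4,-30.2],
    [-23.8,-7.4,-31.4],
    [-23.8,-7.4,-31.4],
  ],
  turn=[0.1,0.25,0.4,0.55,0.7,0.85,1.0,1.1,1.156,1.156],
  squeeze=20,
)

```text
t: 1.4
eef_pos: [0.3996, 0.3294, 0.2596]
eef_rot: [[0.983, -0.001, -0.183], [0.183, -0.0, 0.983], [-0.001, -1.0, 0.0]]
ft_force: [-0.4, -0.1, 1.1]
gripper_width: 0.0934
```

>>> carry_out(
  fingers=[70,70,70,70,70,70,70,70,70,70],
  dp=[
    [0.1,0,-4],
    [0.2,0,-10],
    [0.3,0,-16],
    [0.4,0,-22],
    [0.5,0,-28],
    [0.6,0,-34],
    [0.7,1,-40],
    [0.8,3,-46],
    [0.8,5,-51],
    [0.8,6,-52.6],
  ],
  turn=[0,0,0,0,0,0,0,0,0,0],
)

```text
t: 2.65
eef_pos: [0.5043, -0.1872, 0.1984]
eef_rot: [[0.983, -0.002, -0.183], [0.183, -0.0, 0.983], [-0.002, -1.0, 0.0]]
ft_force: [0.4, 1.1, 0.1]
gripper_width: 0.0652
```

Run:
```python
from h import *
c=cap('wrist','w1'); print(bot.observe()['eef_pos'],ray(c,1,1)[0], proj(c,[.5045,-.186,.107]),proj(c,[.537,-.026,.078]))
cap('top','top1')
```

```text
[ 0.50392837 -0.18766057  0.19752654] [ 0.49280796 -0.12172433  0.39662961] [323.69354358 194.79795344] [392.39956729  22.40813733]
```

View pics/w1.png

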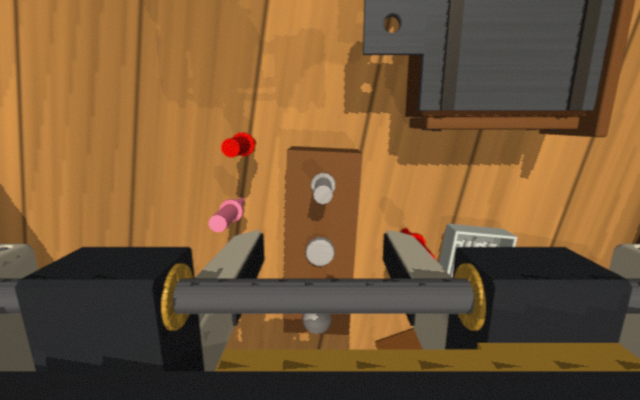

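>>> carry_out(
  fingers=[70,70,70,70,70,70,0,0,0,0],
  dp=[
    [0.1,3,0.1],
    [0.1,6,0.1],
    [0.1,9,0.1],
    [0.1,11.5,0.1],
    [0.1,12.8,0.1],
    [0.1,12.8,0.1],
    [0.1,12.8,0.1],
    [0.1,12.8,0.1],
    [0.1,12.8,0.1],
    [0.1,12.8,0.1],
  ],
  turn=[0,0,0,0,0,0,0,0,0,0],
  squeeze=25,
)

```text
t: 4.0
eef_pos: [0.5051, -0.1849, 0.072]
eef_rot: [[0.983, 0.0, -0.184], [0.184, -0.0, 0.983], [0.0, -1.0, -0.0]]
ft_force: [0.0, 0.5, 0.2]
gripper_width: 0.0297
```

Run:
```python
from h import *
s=bot.observe();print(s['eef_pos'],s['gripper_width'],s['ft_force'])
```

```text
[ 0.50514436 -0.18488932  0.07204193] 0.029730535872941655 [0.02129911 0.52754866 0.15462458]
```

>>> carry_out(
  fingers=[0,0,0,0,0,0,0,0,0,0],
  dp=[
    [0,0,0],
    [0,0,0],
    [0,0,0],
    [0,0,0],
    [0,-0.5,0],
    [0,-2,0],
    [0,-4,0],
    [0,-6.5,0],
    [0,-9,0],
    [0,-9.5,0],
  ],
  turn=[0,0,0,0,0,0,0,0,0,0],
)

```text
t: 5.25
eef_pos: [0.5062, -0.1854, 0.1691]
eef_rot: [[0.983, 0.004, -0.184], [0.184, -0.001, 0.983], [0.004, -1.0, -0.002]]
ft_force: [-0.9, -0.5, -0.6]
gripper_width: 0.0161
```

Run:
```python
from h import *
s=bot.observe();print(s['eef_pos'],s['gripper_width'],s['ft_force'])
cap('wrist','w2');c=cap('scene','s2')
a=cv2.imread('pics/s2.png')[140:290,170:400]; cv2.imwrite('pics/s2z.png',cv2.resize(a,None,fx=3.4,fy=3.4,interpolation=cv2.INTER_CUBIC))
```

```text
[ 0.50623106 -0.18538645  0.16905561] 0.016056005144772092 [-0.91143246 -0.47686205 -0.58467214]
```

View pics/w2.png

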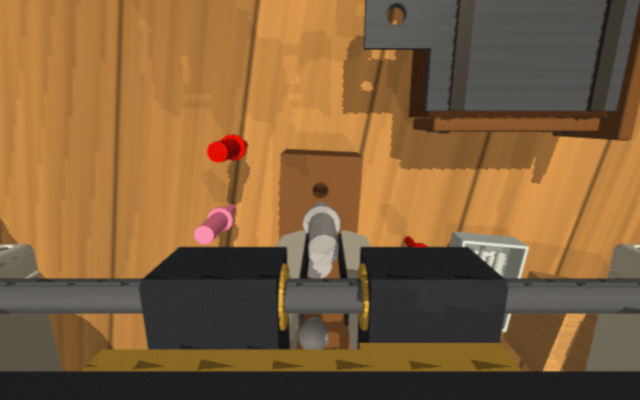

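View pics/s2z.png

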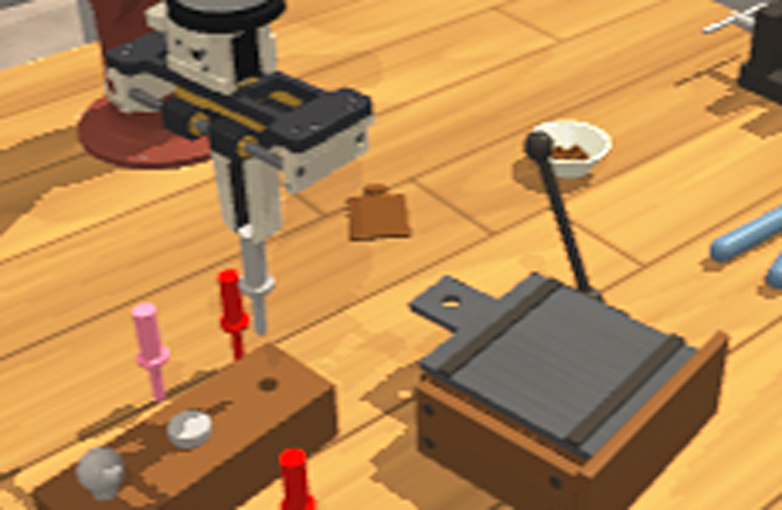

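Run:
```python
from h import *
S=ld('s2')
for x in (.5045,.5062):
  for dz in (.023,-.026,-.074):
    p=proj(S,[x,-.186,.1691+.0188-.007+dz]); print(((p-[170,140]+.35)*3.4).round(1))
a=cv2.imread('pics/s2.png')[195:245,230:265]; cv2.imwrite('pics/s2y.png',cv2.resize(a,None,fx=12,fy=12,interpolation=cv2.INTER_CUBIC))
```

```text
[250.5 228.6]
[256.8 282.9]
[262.6 333. ]
[251.8 229.7]
[258.1 284. ]
[263.9 334.1]
```

View pics/s2y.png

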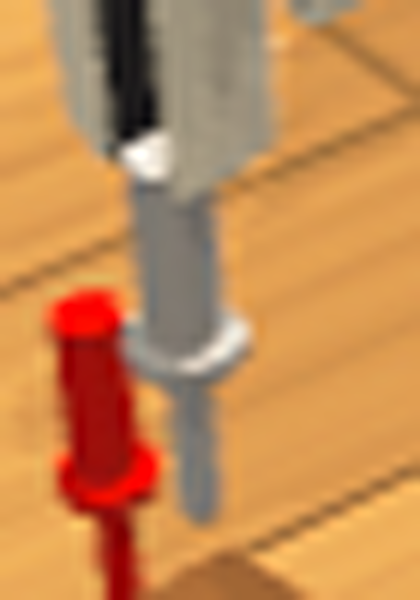

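>>> carry_out(
  fingers=[0,0,0,0,0,0,0,0,0,0],
  dp=[
    [0.5,0,1],
    [1.5,0,4],
    [2.6,0,7],
    [3.8,0,10],
    [5,0,13],
    [5.8,0,14.7],
    [6.04,0,15.15],
    [6.04,0.5,15.15],
    [6.04,1.5,15.15],
    [6.04,1.5,15.15],
  ],
  turn=[0,0,0,0,0,0,0,0,0,0],
)

```text
t: 6.6
eef_pos: [0.5353, -0.0258, 0.1506]
eef_rot: [[0.983, -0.003, -0.182], [0.182, -0.0, 0.983], [-0.003, -1.0, 0.0]]
ft_force: [0.0, -0.5, -0.7]
gripper_width: 0.0157
```

Run:
```python
from h import *
s=bot.observe();print(s['eef_pos'],s['gripper_width'],s['ft_force'],s['eef_rot'].round(4))
for n in('wrist','scene','top'): 
    c=cap(n,n+'3'); p=proj(c,[.5375,-.026,.078]).round().astype(int); print(n,p)
    a=c['color'][:,:,::-1][max(0,p[1]-45):p[1]+30,p[0]-45:p[0]+45]; cv2.imwrite('pics/%s3z.png'%n,cv2.resize(a,None,fx=7,fy=7,interpolation=cv2.INTER_CUBIC))
```

```text
[ 0.53530513 -0.02575699  0.1506402 ] 0.01574964365515069 [ 0.01425125 -0.47364251 -0.7159083 ] [[ 9.833e-01 -2.800e-03 -1.820e-01]
 [ 1.820e-01 -4.000e-04  9.833e-01]
 [-2.800e-03 -1.000e+00  1.000e-04]]
wrist [326 202]
scene [302 228]
top [350 194]
```

View pics/scene3z.png

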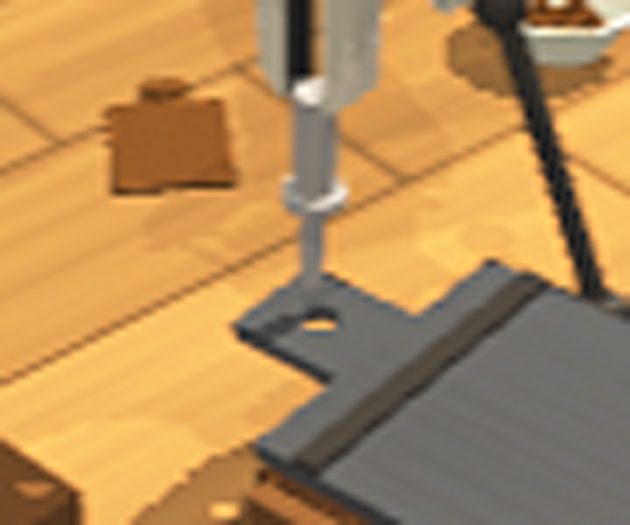

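View pics/wrist3.png

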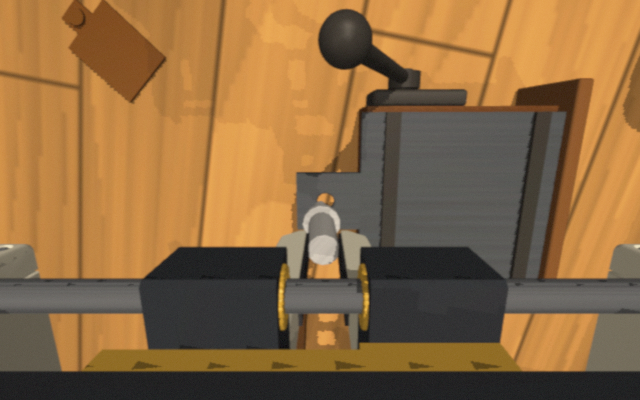

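View pics/top3z.png

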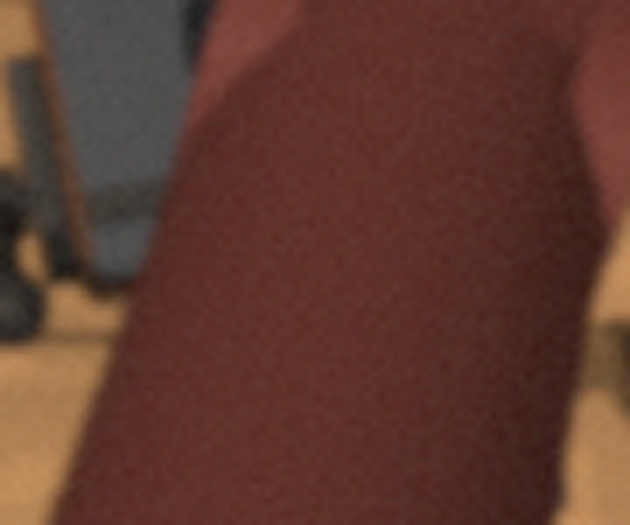

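```bash
cat > chk.py <<'E'
from h import *
import sys
k=sys.argv[1]
def blob(a,m,lab):
    n,l,st,ce=cv2.connectedComponentsWithStats(m.astype(np.uint8))
    for i in range(1,n):
        if st[i,4]>5: print(lab,st[i].tolist(),ce[i].round(2))
W=ld('wrist'+k);S=ld('scene'+k)
for n,c,(x0,x1,y0,y1) in (('W',W,(300,350,185,215)),('S',S,(293,312,222,235))):
    a=c['color'].astype(int)[y0:y1,x0:x1]
    g=a[:,:,0]-a[:,:,2]
    print(n)
    for r in g: print(' '.join('%3d'%v for v in r[::(1)]))
E
python3 chk.py 3
python3 - <<'E'
from h import *
W=ld('wrist3');S=ld('scene3')
a=cv2.imread('pics/wrist3.png')[150:280,260:400]; cv2.imwrite('pics/w3z.png',cv2.resize(a,None,fx=5.5,fy=5.5,interpolation=cv2.INTER_CUBIC))
print(onz(S,311.5/7+257-.4,283/7+183-.4,.0884),onz(S,320/7+257-.4,318/7+183-.4,.078))
E
```

```text
W
  5   5   6   4   5   4   2   6   5   5   6   5   4   4   5   5   4   4   6   5   6   4   5   5   6   7   6   9   6   7   5   3   6   5   6   6   5   6   6   6   6   6   6   4   8   7   6   7   5   4
  4   6   4   4   3   6   6   6   6   4   7   6   2   4   4   4   6   4   5   7   4   7   6   7   5   4   7   6   6   7   5   7   4   5   7   5   5   6   4   5   6   6   4   4   7   5   6   5   4   6
  5   4   4   5   7   4   5   5   5   3   5   5   5   4   5   6   4   8   4   5   6   6   7   4   5   7   5   7   6   3   4   6   5   5   6   5   6   6   7   5   4   7   7   6   5   3   5   7   5   6
  6   5   6   2   3   5   5   4   4   4   3   6   6   3   3   6   4   5   6   5   6   4   5   6   4   7   5   6   3   5   7   6   5   2   5   7   5   6   5   8   6   7   7   8   7   3   6   6   4   4
  6   3   6   4   4   2   6   4   5   3   5   4   6   6   5   3   6   5   2   7   3   5   5   3   3   5   6   6   7   4   5   4   5   5   4   6   4   7   6   6   7   5   5   6   4   3   3   5   5   4
  5   3   6   4   3   5   4   4   5   3   5   3   5   5   5   3   4   4   4   8   3   3   4   5   
[... 5267 characters left out ...]
   9   5   0  -5
 -6   0   5   6   7   9   8   2  -1   1   1   2   4   7   6   6   6   6   5
  2   5   5   6   5   4   3   6  16  38  39  10   2   5   6   6   6   6   6
  4   4   1   2   2   2   2  86 158 158 156 127   1   5   6   6   6   6   5
  2   2   2   2   2   4   4   1  -1  -2  -1   0   4   6   5   5   6   6   6
 -3   1   3   4   5   5   6   4   4   3   4   6   7   6   6   6   6   5   6
 34   2  -2   1   4   5   6   7   5   5   6   6   7   8   8   6   7   5   6
153 110  33   2  -2  -2   3   5   5   6   5   6   4   4   6   8   7   7   8
150 152 152 108  33   3  -2   0   3   5   6   6   5   6   7   6   8   6   6
[ 0.52898623 -0.02371702  0.0884    ] [ 0.53857691 -0.02730176  0.078     ]
```

```bash
sleep 0
```

```text
(no output)
```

View pics/w3z.png

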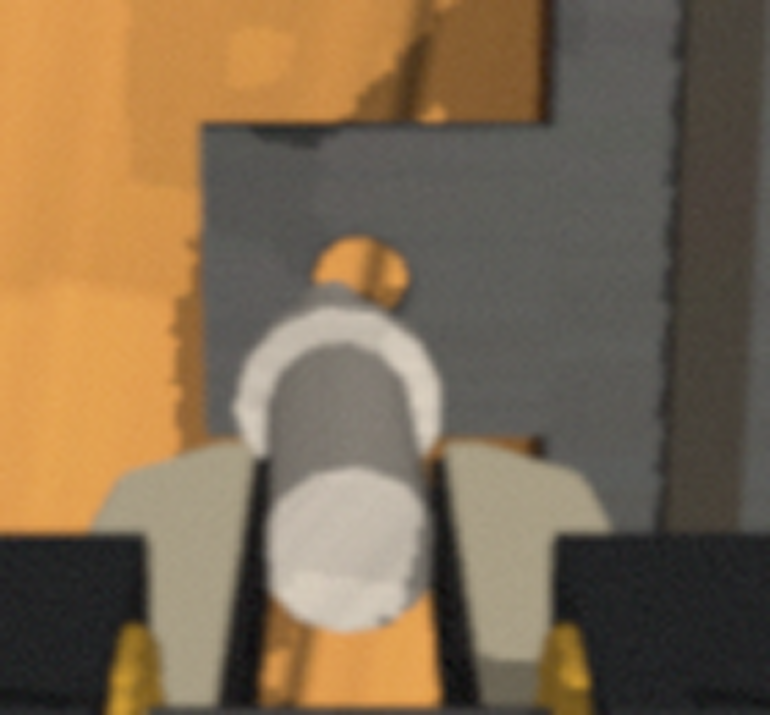

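Run:
```python
from h import *
W=ld('wrist3');S=ld('scene3')
c=onz(S,314/7+257-.45,195/7+183-.45,.1364);e=onz(S,320.5/7+257-.45,317/7+183-.45,.078);print('scene collar',c,'eye',e)
R=np.array([[.983,.184],[-.184,.983]]); print((R@(e-c)[:2])*1000)
# wrist: collar ring centre
ex=onz(W,260+362/5.5-.4,150+284/5.5-.4,.078); 
col=onz(W,260+339/5.5-.4,150+405/5.5-.4,.1394); top=onz(W,260+348/5.5-.4,150+548/5.5-.4,.1854)
print('wrist eye',ex,'collar',col,'top',top,R@(ex-col)[:2]*1000,R@(ex-top)[:2]*1000)
p=[.5353,-.0258]
for z in (.1854,.1364,.0884): print(proj(S,[*p,z]),proj(W,[*p,z]))
```

```text
scene collar [ 0.53422268 -0.02663762  0.1364    ] eye [ 0.53794027 -0.02669069  0.078     ]
[ 3.64462605 -0.73620713]
wrist eye [ 0.5371473  -0.02579781  0.078     ] collar [ 0.53422174 -0.02660197  0.1394    ] top [ 0.53553073 -0.02637623  0.1854    ] [3.02379229 0.25218513] [1.69551144 0.27113644]
[301.81696908 195.48221191] [322.64706031 248.1838249 ]
[301.89341419 210.46650627] [323.02977001 221.084826  ]
[301.96428153 224.35748091] [323.27336405 203.83636193]
```

>>> carry_out(
  fingers=[0,0,0,0,0,0,0,0,0,0],
  dp=[
    [0.2,0,0],
    [0.38,0,0],
    [0.38,0,0],
    [0.38,0.4,0],
    [0.38,0.8,0],
    [0.38,1.2,0],
    [0.38,1.6,0],
    [0.38,2,0],
    [0.38,2,0],
    [0.38,2,0],
  ],
  turn=[0,0,0,0,0,0,0,0,0,0],
)

```text
t: 8.0
eef_pos: [0.5403, -0.0241, 0.1318]
eef_rot: [[0.983, 0.0, -0.184], [0.184, -0.0, 0.983], [0.0, -1.0, -0.0]]
ft_force: [-0.6, 0.2, -2.0]
gripper_width: 0.0163
```

Run:
```python
from h import *
s=bot.observe();print(s['eef_pos'],s['gripper_width'],s['ft_force'])
for n in('wrist','scene'): 
    c=cap(n,n+'4')
a=cv2.imread('pics/wrist4.png')[150:280,260:400];b=cv2.imread('pics/scene4.png')[180:255,257:347]
a=cv2.resize(a,(400,371),interpolation=2);b=cv2.resize(b,(400,371),interpolation=2)
cv2.imwrite('pics/d4.png',np.hstack([a,b]))
```

```text
[ 0.54034865 -0.0240999   0.13181528] 0.01631916100505592 [-0.6246725   0.18201868 -1.99480426]
```

View pics/d4.png

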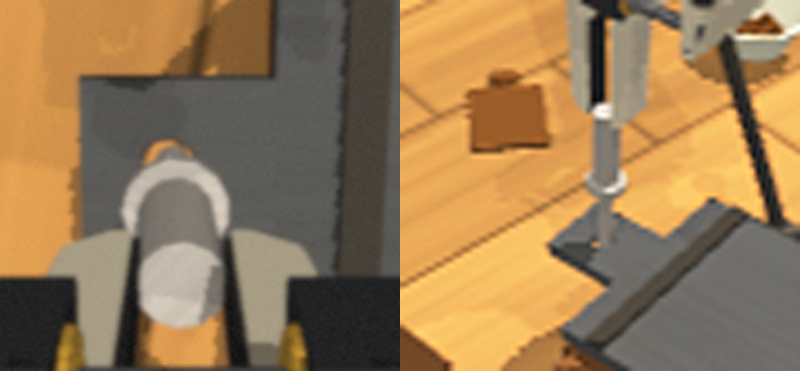

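Run:
```python
from h import *
a=cv2.imread('pics/wrist4.png')[185:255,290:350];b=cv2.imread('pics/scene4.png')[205:245,285:325]
a=cv2.resize(a,(400,467),interpolation=2);b=cv2.resize(b,(400,467),interpolation=2)
cv2.imwrite('pics/d4z.png',np.hstack([a,b]))
```

```text
(no output)
```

View pics/d4z.png

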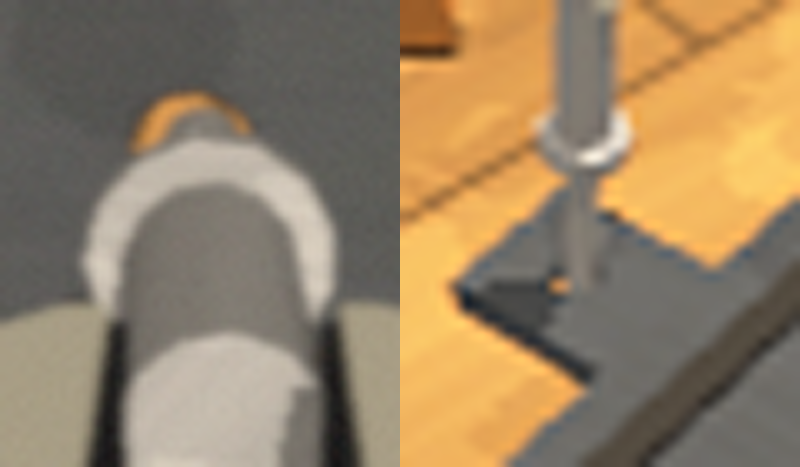

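>>> carry_out(
  fingers=[0,0,0,0,0,0,0,0,0,0],
  dp=[
    [-0.12,0,-0.04],
    [-0.12,0,-0.04],
    [-0.12,0.4,-0.04],
    [-0.12,0.8,-0.04],
    [-0.12,1.3,-0.04],
    [-0.12,1.8,-0.04],
    [-0.12,2.3,-0.04],
    [-0.12,2.8,-0.04],
    [-0.12,2.8,-0.04],
    [-0.12,2.8,-0.04],
  ],
  turn=[0,0,0,0,0,0,0,0,0,0],
)

```text
t: 9.35
eef_pos: [0.5393, -0.0247, 0.1038]
eef_rot: [[0.983, 0.0, -0.184], [0.184, -0.0, 0.983], [0.0, -1.0, -0.0]]
ft_force: [0.1, 0.9, -2.0]
gripper_width: 0.016
```

Run:
```python
from h import *
s=bot.observe();print(s['eef_pos'],s['gripper_width'],s['ft_force'])
for n in('wrist','scene'): 
    c=cap(n,n+'5')
a=cv2.imread('pics/wrist5.png')[185:255,290:350];b=cv2.imread('pics/scene5.png')[205:245,285:325]
a=cv2.resize(a,(400,467),interpolation=2);b=cv2.resize(b,(400,467),interpolation=2)
cv2.imwrite('pics/d5z.png',np.hstack([a,b]))
```

```text
[ 0.53927732 -0.02467539  0.10383664] 0.016004581136773156 [ 0.11129861  0.86627067 -2.03501569]
```

View pics/d5z.png

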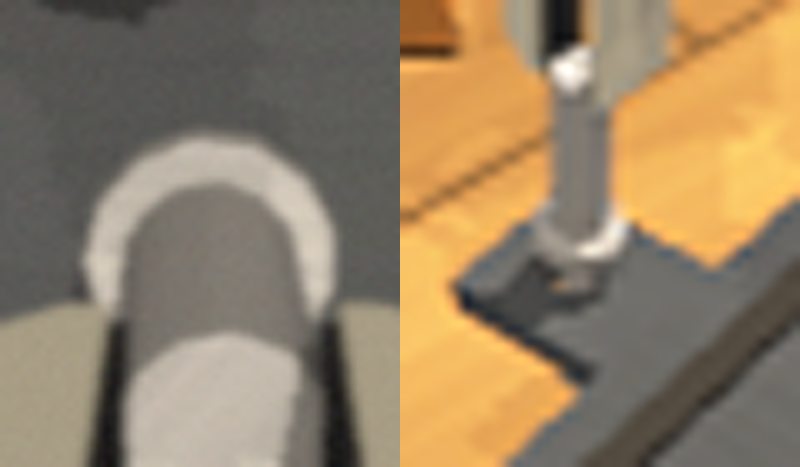

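>>> carry_out(
  fingers=[0,0,0,0,0,0,0,0,0,0],
  dp=[
    [0,0.2,0],
    [0,0.4,0],
    [0,0.6,0],
    [0,0.7,0],
    [0,0.75,0],
    [0,0.8,0],
    [0,0.85,0],
    [0,0.88,0],
    [0,0.88,0],
    [0,0.88,0],
  ],
  turn=[0,0,0,0,0,0,0,0,0,0],
)

```text
t: 10.7
eef_pos: [0.5391, -0.0246, 0.095]
eef_rot: [[0.983, -0.0, -0.184], [0.184, -0.0, 0.983], [-0.0, -1.0, -0.0]]
ft_force: [-0.1, 0.0, -0.9]
gripper_width: 0.0158
```

Run:
```python
from h import *
s=bot.observe();print(s['eef_pos'],s['gripper_width'],s['ft_force'],s['wrist_torque'])
for n in('wrist','scene'): 
    c=cap(n,n+'6')
a=cv2.imread('pics/wrist6.png')[185:255,290:350];b=cv2.imread('pics/scene6.png')[205:245,285:325]
a=cv2.resize(a,(400,467),interpolation=2);b=cv2.resize(b,(400,467),interpolation=2)
cv2.imwrite('pics/d6z.png',np.hstack([a,b]))
```

```text
[ 0.53912731 -0.0246335   0.09497045] 0.015770042706368722 [-0.1156617   0.0014827  -0.94049431] [-0.03210126  0.10175492  0.003429  ]
```

View pics/d6z.png

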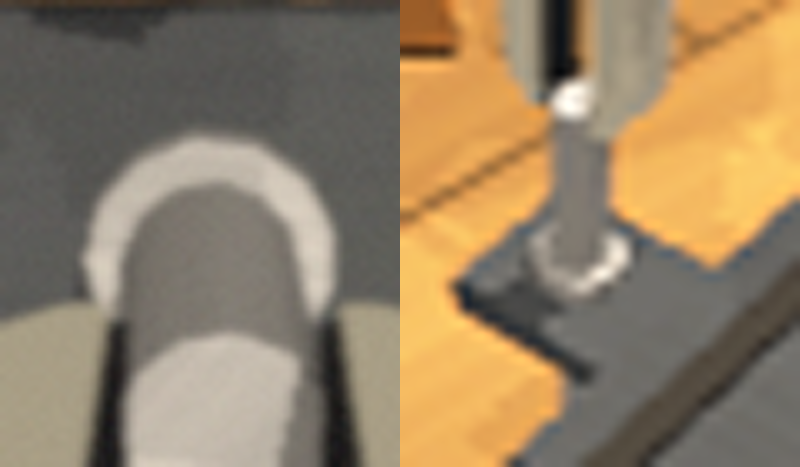

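>>> carry_out(
  fingers=[0,0,0,0,0,0,0,0,0,0],
  dp=[
    [0,0.03,0],
    [0,0.06,0],
    [0,0.09,0],
    [0,0.12,0],
    [0,0.15,0],
    [0,0.15,0],
    [0,0.15,0],
    [0,0.15,0],
    [0,0.15,0],
    [0,0.15,0],
  ],
  turn=[0,0,0,0,0,0,0,0,0,0],
)

```text
t: 12.05
eef_pos: [0.5395, -0.025, 0.0946]
eef_rot: [[0.983, 0.001, -0.184], [0.184, 0.0, 0.983], [0.001, -1.0, -0.0]]
ft_force: [-2.3, -0.7, 6.5]
gripper_width: 0.0161
```

```bash
cat > ob.py <<'E'
from h import *
s=bot.observe();print(s['t'],s['eef_pos'],s['gripper_width'],s['ft_force'],s['wrist_torque'])
E
python3 ob.py
```

```text
12.05 [ 0.5394571  -0.02495395  0.09458146] 0.01611929943111152 [-2.30392553 -0.73170539  6.49421738] [-0.10579449  0.56239653 -0.00186369]
```

>>> carry_out(
  fingers=[0,0,0,0,0,0,0,0,0,0],
  dp=[
    [0,-0.05,0],
    [-0.15,-0.07,0],
    [-0.3,-0.07,0],
    [-0.45,-0.07,0],
    [-0.6,-0.07,0],
    [-0.75,-0.07,0],
    [-0.9,-0.07,0],
    [-1,-0.07,0],
    [-1,-0.07,0],
    [-1,-0.07,0],
  ],
  turn=[0,0,0,0,0,0,0,0,0,0],
)

```text
t: 13.3
eef_pos: [0.5297, -0.0266, 0.0944]
eef_rot: [[0.983, 0.001, -0.184], [0.184, -0.0, 0.983], [0.001, -1.0, -0.0]]
ft_force: [4.7, 1.0, 4.2]
gripper_width: 0.0159
```

```bash
python3 ob.py
```

```text
13.3 [ 0.52967367 -0.02656654  0.09443081] 0.015905864730636 [4.72554854 1.03849177 4.22676591] [ 0.12981527 -0.98503296 -0.0043763 ]
```

>>> carry_out(
  fingers=[0,0,0,0,0,0,0,0,0,0],
  dp=[
    [-0.05,0,0],
    [-0.1,0,0],
    [-0.15,0,0],
    [-0.2,0,0],
    [-0.2,0,0],
    [-0.2,0,0],
    [-0.2,0,0],
    [-0.2,0,0],
    [-0.2,0,0],
    [-0.2,0,0],
  ],
  turn=[0,0,0,0,0,0,0,0,0,0],
)

```text
t: 14.55
eef_pos: [0.5275, -0.0269, 0.0944]
eef_rot: [[0.983, 0.0, -0.184], [0.184, -0.0, 0.983], [0.0, -1.0, -0.0]]
ft_force: [4.4, 0.1, 5.3]
gripper_width: 0.0161
```

```bash
python3 ob.py
```

```text
14.55 [ 0.52752984 -0.02693832  0.09437908] 0.01605079290369106 [4.4018141  0.05378782 5.31121904] [ 0.17891614 -1.00717849  0.01711733]
```

>>> carry_out(
  fingers=[0,0,0,0,0,0,0,0,0,0],
  dp=[
    [-0.05,0,0],
    [-0.1,0,0],
    [-0.15,0,0],
    [-0.2,0,0],
    [-0.2,0,0],
    [-0.2,0,0],
    [-0.2,0,0],
    [-0.2,0,0],
    [-0.2,0,0],
    [-0.2,0,0],
  ],
  turn=[0,0,0,0,0,0,0,0,0,0],
)

```text
t: 15.8
eef_pos: [0.5256, -0.0273, 0.0944]
eef_rot: [[0.983, 0.001, -0.184], [0.184, -0.0, 0.983], [0.001, -1.0, -0.0]]
ft_force: [3.4, 0.8, 5.6]
gripper_width: 0.0158
```

```bash
python3 ob.py; python3 -c "
from h import *
for n in('wrist','scene'): cap(n,n+'7')
"
```

```text
15.8 [ 0.52559858 -0.02731152  0.09438929] 0.015766572664676518 [3.3849923  0.80247772 5.55402003] [ 0.14630591 -1.02561022  0.00830506]
```

View pics/wrist7.png

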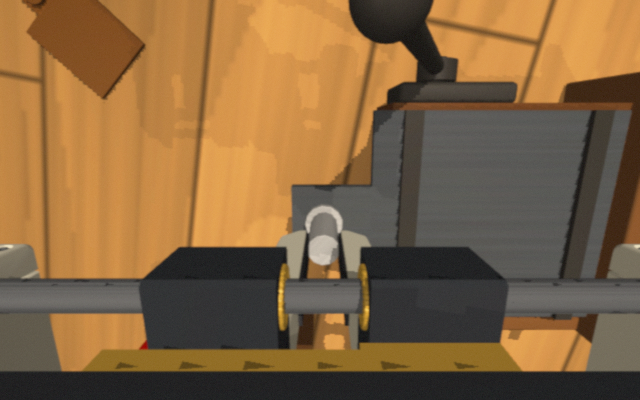

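>>> carry_out(
  fingers=[0,0,0,0,0,0,0,0,0,0],
  dp=[
    [-0.05,0,0],
    [-0.1,0,0],
    [-0.15,0,0],
    [-0.2,0,0],
    [-0.2,0,0],
    [-0.2,0,0],
    [-0.2,0,0],
    [-0.2,0,0],
    [-0.2,0,0],
    [-0.2,0,0],
  ],
  turn=[0,0,0,0,0,0,0,0,0,0],
)

```text
t: 17.15
eef_pos: [0.5237, -0.0277, 0.0944]
eef_rot: [[0.983, 0.001, -0.184], [0.184, -0.0, 0.983], [0.001, -1.0, -0.0]]
ft_force: [3.4, 0.7, 6.0]
gripper_width: 0.0159
```

```bash
python3 ob.py
```

```text
17.15 [ 0.52367725 -0.02765253  0.09437168] 0.015897787103344836 [3.38410871 0.68522953 6.04856906] [ 0.14557548 -1.01059902 -0.00970363]
```

>>> carry_out(
  fingers=[0,0,0,0,0,0,0,0,0,0],
  dp=[
    [-0.05,0,0],
    [-0.1,0,0],
    [-0.15,0,0],
    [-0.2,0,0],
    [-0.25,0,0],
    [-0.3,0,0],
    [-0.3,0,0],
    [-0.3,0,0],
    [-0.3,0,0],
    [-0.3,0,0],
  ],
  turn=[0,0,0,0,0,0,0,0,0,0],
)

```text
t: 18.4
eef_pos: [0.5208, -0.0282, 0.0944]
eef_rot: [[0.983, 0.001, -0.184], [0.184, -0.0, 0.983], [0.001, -1.0, -0.0]]
ft_force: [3.3, 0.8, 5.4]
gripper_width: 0.0159
```

```bash
python3 ob.py;python3 -c "
from h import *
for n in('wrist','scene'): cap(n,n+'8')
b=[cv2.resize(cv2.imread('pics/scene%s.png'%k)[195:305,280:400],(400,367),interpolation=2) for k in '68']
cv2.imwrite('pics/d8.png',np.hstack(b))
"
```

```text
18.4 [ 0.52075327 -0.02822697  0.09438318] 0.015883856997374886 [3.29975104 0.77814119 5.39040164] [ 0.11394061 -1.0603607   0.0493528 ]
```

View pics/d8.png

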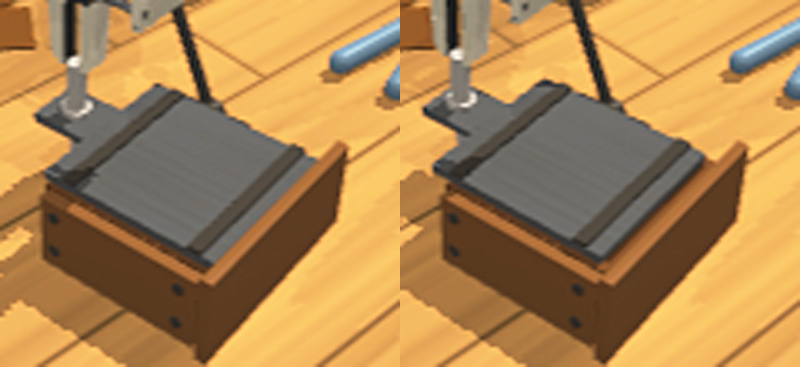

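Run:
```python
from h import *
S=ld('scene6')
f=lambda u,v:(u/3.333+280-.35,v/3.333+195-.35)
R=np.array([[.983,.184],[-.184,.983]])
for n,p,q in [('tonguecorner',(37,119),(24,110)),('frontR',(47,176),(32,168)),('backstrip end',(192,247),(178,241)),('strip top',(303,150),(287,142)),('collar',(76,105),(59,99))]:
    a=onz(S,*f(*p),.078);b=onz(S,*f(*q),.078);print(n,(R@(b-a)[:2]*1000).round(1))
```

```text
tonguecorner [-16.6   2.3]
frontR [-15.6  -0.2]
backstrip end [-11.7  -1.4]
strip top [-15.5   0.6]
collar [-16.7  -2.7]
```

>>> carry_out(
  fingers=[0,0,0,0,0,0,0,0,0,0],
  dp=[
    [-0.3,0,0],
    [-0.8,0,0],
    [-1.4,0,0],
    [-2,0,0],
    [-2.6,0,0],
    [-3.2,0,0],
    [-3.8,0,0],
    [-4.3,0,0],
    [-4.5,0,0],
    [-4.5,0,0],
  ],
  turn=[0,0,0,0,0,0,0,0,0,0],
  squeeze=30,
)

```text
t: 19.75
eef_pos: [0.4768, -0.0364, 0.0945]
eef_rot: [[0.983, 0.002, -0.184], [0.184, -0.0, 0.983], [0.002, -1.0, -0.0]]
ft_force: [5.3, 1.0, 5.9]
gripper_width: 0.0155
```

```bash
python3 ob.py
```

```text
19.75 [ 0.47676536 -0.03643631  0.09447858] 0.015466920070628146 [5.28116678 1.0358608  5.90607288] [ 0.18937441 -1.27495476  0.03209231]
```

>>> carry_out(
  fingers=[0,0,0,0,0,0,0,0,0,0],
  dp=[
    [-0.3,0,0],
    [-0.7,0,0],
    [-1.1,0,0],
    [-1.5,0,0],
    [-1.9,0,0],
    [-2.3,0,0],
    [-2.5,0,0],
    [-2.6,0,0],
    [-2.6,0,0],
    [-2.6,0,0],
  ],
  turn=[0,0,0,0,0,0,0,0,0,0],
)

```text
t: 21.0
eef_pos: [0.4521, -0.0411, 0.0946]
eef_rot: [[0.983, 0.003, -0.184], [0.184, -0.0, 0.983], [0.003, -1.0, -0.001]]
ft_force: [6.4, 1.5, 4.2]
gripper_width: 0.0158
```

```bash
python3 ob.py
```

```text
21.0 [ 0.45211981 -0.04114198  0.09456186] 0.015834368745909065 [6.40593286 1.52659211 4.22074065] [ 0.21204086 -1.60381527  0.03186157]
```

Plate near 86 mm; creep to the stop.

>>> carry_out(
  fingers=[0,0,0,0,0,0,0,0,0,0],
  dp=[
    [-0.05,0,0],
    [-0.1,0,0],
    [-0.15,0,0],
    [-0.2,0,0],
    [-0.25,0,0],
    [-0.3,0,0],
    [-0.35,0,0],
    [-0.4,0,0],
    [-0.4,0,0],
    [-0.4,0,0],
  ],
  turn=[0,0,0,0,0,0,0,0,0,0],
)

```text
t: 22.25
eef_pos: [0.4484, -0.0419, 0.0946]
eef_rot: [[0.983, 0.004, -0.184], [0.184, -0.0, 0.983], [0.003, -1.0, -0.001]]
ft_force: [6.1, 1.9, 3.7]
gripper_width: 0.0159
```

```bash
python3 ob.py
```

```text
22.25 [ 0.44843423 -0.04185404  0.09456574] 0.015860607305429937 [6.05130286 1.863033   3.68699948] [ 2.21225519e-01 -1.67634010e+00  2.65531458e-04]
```

>>> carry_out(
  fingers=[0,0,0,0,0,0,0,0,0,0],
  dp=[
    [-0.03,0,0],
    [-0.06,0,0],
    [-0.1,0,0],
    [-0.13,0,0],
    [-0.16,0,0],
    [-0.2,0,0],
    [-0.2,0,0],
    [-0.2,0,0],
    [-0.2,0,0],
    [-0.2,0,0],
  ],
  turn=[0,0,0,0,0,0,0,0,0,0],
)

```text
t: 23.5
eef_pos: [0.4465, -0.0422, 0.0946]
eef_rot: [[0.983, 0.004, -0.184], [0.184, -0.0, 0.983], [0.004, -1.0, -0.001]]
ft_force: [5.4, 1.6, 4.4]
gripper_width: 0.0155
```

```bash
python3 ob.py; python3 -c "
from h import *
for n in('wrist','scene'): cap(n,n+'9')
b=cv2.resize(cv2.imread('pics/scene9.png')[175:305,240:400],(800,650)[:2],interpolation=2)[:600]
cv2.imwrite('pics/d9.png',b)
"
```

```text
23.5 [ 0.44654548 -0.04223769  0.09457863] 0.015537564446333973 [5.42109221 1.61818201 4.38474336] [ 0.24374398 -1.67445984 -0.04301184]
```

View pics/d9.png

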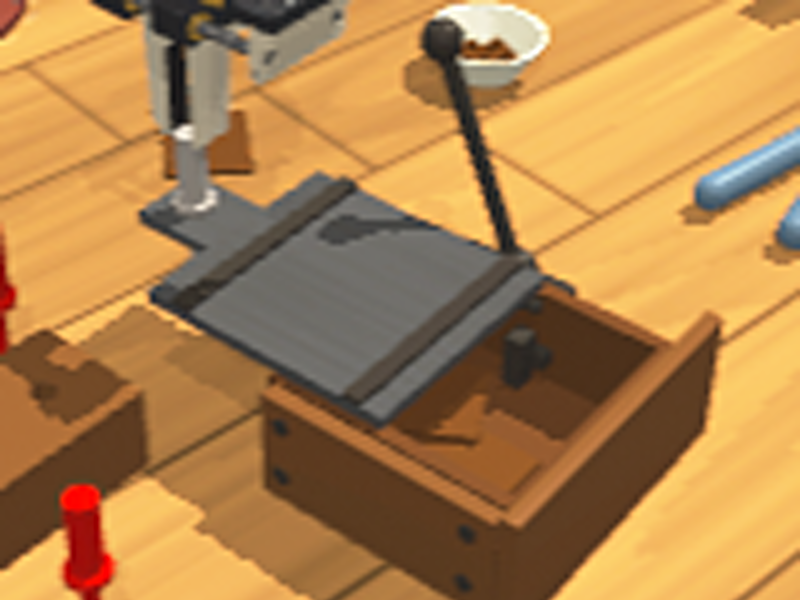

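>>> carry_out(
  fingers=[0,0,0,0,0,0,0,0,0,0],
  dp=[
    [-0.03,0,0],
    [-0.06,0,0],
    [-0.1,0,0],
    [-0.13,0,0],
    [-0.16,0,0],
    [-0.2,0,0],
    [-0.2,0,0],
    [-0.2,0,0],
    [-0.2,0,0],
    [-0.2,0,0],
  ],
  turn=[0,0,0,0,0,0,0,0,0,0],
)

```text
t: 24.85
eef_pos: [0.4446, -0.0426, 0.0946]
eef_rot: [[0.983, 0.004, -0.184], [0.184, -0.0, 0.983], [0.004, -1.0, -0.001]]
ft_force: [6.8, 1.1, 4.1]
gripper_width: 0.0157
```

```bash
python3 ob.py
```

```text
24.85 [ 0.44461929 -0.04256683  0.09458373] 0.015744500402121876 [6.83673884 1.06453249 4.05565801] [ 0.27298981 -1.67715252  0.04182534]
```

>>> carry_out(
  fingers=[0,0,0,0,0,0,0,0,0,0],
  dp=[
    [-0.03,0,0],
    [-0.06,0,0],
    [-0.1,0,0],
    [-0.13,0,0],
    [-0.16,0,0],
    [-0.2,0,0],
    [-0.2,0,0],
    [-0.2,0,0],
    [-0.2,0,0],
    [-0.2,0,0],
  ],
  turn=[0,0,0,0,0,0,0,0,0,0],
)

```text
t: 26.1
eef_pos: [0.4435, -0.0429, 0.0947]
eef_rot: [[0.983, 0.005, -0.184], [0.184, -0.001, 0.983], [0.005, -1.0, -0.002]]
ft_force: [7.1, 1.6, 3.5]
gripper_width: 0.0155
```

```bash
python3 ob.py; python3 -c "
from h import *
for n in('wrist','scene'): cap(n,n+'10')
b=cv2.resize(cv2.imread('pics/scene10.png')[175:295,240:400],(800,600),interpolation=2)
cv2.imwrite('pics/d10.png',b)
"
```

```text
26.1 [ 0.44348384 -0.04292607  0.09472312] 0.015497181451581908 [7.13949791 1.59402969 3.51553442] [ 0.30036086 -1.95618423  0.00437761]
```

View pics/d10.png

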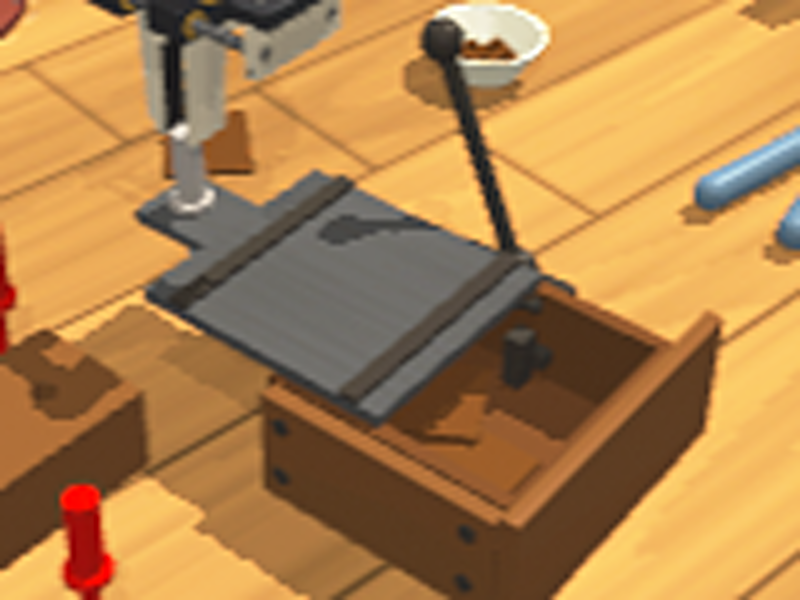

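>>> carry_out(
  fingers=[0,0,0,0,0,0,0,0,0,0],
  dp=[
    [-0.03,0,0],
    [-0.06,0,0],
    [-0.1,0,0],
    [-0.1,0,0],
    [-0.1,0,0],
    [-0.1,0,0],
    [-0.1,0,0],
    [-0.1,0,0],
    [-0.1,0,0],
    [-0.1,0,0],
  ],
  turn=[0,0,0,0,0,0,0,0,0,0],
)

```text
t: 27.45
eef_pos: [0.443, -0.0431, 0.0948]
eef_rot: [[0.983, 0.006, -0.185], [0.185, -0.001, 0.983], [0.006, -1.0, -0.002]]
ft_force: [8.3, 2.2, 3.4]
gripper_width: 0.0154
```

```bash
python3 ob.py
```

```text
27.45 [ 0.44303875 -0.04307454  0.09481445] 0.015421630934435852 [8.31777071 2.17323534 3.44071205] [ 0.35530918 -2.08784875  0.01449883]
```

Run:
```python
from h import *
print(bot.observe()['q'].round(3))
S=ld('scene6')
f=lambda u,v:(u/3.333+280-.35,v/3.333+195-.35)
g=lambda u,v:(u/5+240-.4,v/5+175-.4)
R=np.array([[.983,.184],[-.184,.983]])
for n,p,q in [('tonguecorner',(37,119),(137,213)),('frontR',(47,176),(148,294)),('backstrip end',(192,250),(342,397)),('strip top',(303,148),(527,256)),('collar',(76,106),(191,201))]:
    a=onz(S,*f(*p),.078);b=onz(S,*g(*q),.078);print(n,(R@(b-a)[:2]*1000).round(1))
```

```text
[-0.264  0.468  0.44   2.116 -0.338  0.617  0.597]
tonguecorner [-94.7   2.8]
frontR [-90.9   1.9]
backstrip end [-91.4  -0.9]
strip top [-87.3   5. ]
collar [-92.5  -2.7]
```

>>> carry_out(
  fingers=[0,0,0,0,0,0,0,0,0,0],
  dp=[
    [0,0,0],
    [0,0,0],
    [0,0,0],
    [0,0,0],
    [0,0,0],
    [0,0,0],
    [0,0,0],
    [0,0,0],
    [0,0,0],
    [0,0,0],
  ],
  turn=[0,0,0,0,0,0,0,0,0,0],
)

```text
t: 28.7
eef_pos: [0.4431, -0.0431, 0.0948]
eef_rot: [[0.983, 0.006, -0.185], [0.185, -0.001, 0.983], [0.006, -1.0, -0.002]]
ft_force: [7.2, 1.4, 3.2]
gripper_width: 0.0158
```

```bash
python3 ob.py; python3 -c "
from h import *
cap('scene','s11')"
```

```text
28.7 [ 0.44306607 -0.04307544  0.09484379] 0.015770071534612972 [7.1835458 1.4433771 3.200869 ] [ 0.36885241 -2.1216924   0.01203827]
```

View pics/s11.png

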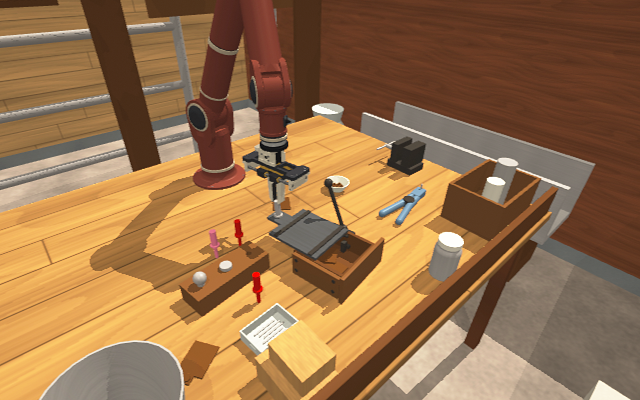

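The scene view shows the plate drawn open (tongue at about (280,215)) with the pin still gripped. The lever, dish, tin, applicator and look-alikes are where they started.

```bash
python3 -c "
from rig import bot
print(bot.sign_off())"
```

```text
the job is handed in; nothing more can be done
None
```

I took the pull pin from the rack and put it down through the eye until its collar rested on the plate. The contact showed as about 8 N upward, at the expected height.

**Tug:** I pulled in small steps with about 3–5 N. The gripper moved 19 mm and the plate about 15 mm, past the 10 mm where a caught plate stops dead. The plate was free, so I left the lever alone.

**Draw:** I drew the plate back with the pin until it stopped advancing and the force rose from about 5–7 N to about 8.6 N. In the camera view it had moved 87–95 mm depending on the point measured, about 91 mm on average, against the 90 mm stop.

**At hand-in:** the arm was holding the plate open at about 7 N with the pin still gripped, at about 29 s. The last picture showed the lever, dish, tin, applicator and look-alike pins where they started.

**What disagreed:**
- The gripper travelled about 98 mm in all, a little more than the plate, because of play in the eye and a slight lean of the pin.
- The finger opening read about 16 mm on the 18 mm handle throughout.

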